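# Slide the slate out over the board's edge for the waiter

### The job

The dark slate lies flat on the wooden board and nobody can get their fingers under it. Without grasping or lifting it, push it along the board with your fingertips towards the robot until its pale cross line lies above the board's near long edge, so that 4 cm of slate sticks out square to that edge and ready for the waiter to take. Leave the marble slab with its ramekin, and everything else on the table, where they are.

Things in the scene. Friction and masses are not known exactly. Their poses are not given: they have to be found in the camera images.
- slate: dark grey slate slab, 140 (own x) x 110 (own y) x 8 mm thick, loose, about 0.3 kg, lying flat on the wooden board; origin at the centre of its underside; own -x is its front end, the one nearer the robot; a pale line 3 mm wide runs across its top 40 mm behind the front end. It starts turned up to 0.2 rad relative to the board
- slate_front (a point): middle of the slate's front end face (70 mm along own -x from its origin, 4 mm above its underside)
- slate_back (a point): middle of the slate's back end face, the one away from the robot (70 mm along own +x, 4 mm above its underside)
- board: brown wooden chopping board fixed to the table, 280 (own x) x 400 (own y) x 21 mm high, flat top; origin at the centre of its underside; own -x points to its near long edge, the one toward the robot
- board_edge (a point): middle of the top of the board's near long edge (140 mm along the board's own -x, 21 mm above the table); axes as the board's; the edge runs along own y
- marble: white marble slab of the same size as the slate, with a grey line, loose on the same board on either side of the slate, must stay; origin at the centre of its underside
- ramekin: cream fluted porcelain ramekin, 68 mm across, 41 mm high, standing loose on the marble slab, must stay; origin at the centre of its underside
- shaker: cream metal shaker with a domed top, 68 mm across, 104 mm high, standing loose at the right-hand side of the board, must stay; origin at the centre of its underside
Things that resemble listed ones, but are neither listed nor needed, are in the scene too. There is more than one size of the ramekin; the one meant has the size given above.

How it is judged (in metres and radians):
At the end, for the whole second after the job is handed in: The slate lies flat and still on the board with the middle of its front end 33 to 47 mm beyond the board's near long edge and its sides within 5 degrees of square to that edge; the marble slab, its ramekin and the shaker are within 20 mm of where they stood, the ramekin upright (x of slate_front in the frame of board_edge between -0.047 and -0.033 m and angle between the x axis of slate and the x axis of board, either way round below 0.09 rad and height (world z) of slate between 0.018 and 0.024 m and angle between slate's own z axis and vertical below 0.04 rad and linear speed of slate below 0.01 m/s and distance of each of marble, ramekin, shaker from where it was at the start of the episode below 0.02 m and angle between ramekin's own z axis and vertical below 0.1 rad); the robot touches nothing.
It fails at once if the slate is lifted off the board (height (world z) of slate above 0.033 m).
It fails at once if the slate is tipped up or tips off the board (angle between slate's own z axis and vertical above 0.15 rad).
It fails at once if the marble slab or its ramekin is pushed away (distance of any of marble, ramekin from where it was at the start of the episode above 0.02 m).
It fails at once if the shaker is disturbed (distance of shaker from where it was at the start of the episode above 0.02 m).
It also fails if it takes over 38 s, if anything falls off the work surface, if the arm or the gripper's body presses on something with over 40 N, if the wrist force passes 120 N, or if a joint passes its speed limit or range.

### The arm

A 6-joint arm with a two-finger parallel gripper is mounted at the origin on a cart in front of the work surface, level with it; the furniture and walls round the work are solid. World frame = base frame: x ahead of the robot, y to its left, z up, the work surface at z = 0. Lengths are in m, angles in degrees, forces in N, time in s.
With the tool pointing down it reaches from about 0.4 to 0.825 m from the base axis. Payload 7 kg.
Tool frame: the origin (TCP) lies midway between the tips of the shut fingers; the grasp point (between the pads) lies 19 mm behind it; z points along the fingers, y is the direction in which the jaws open and shut (so a half turn about z gives the same grasp; the last joint's range is limited). The gripper opens to 88 mm and grips with 3 to 60 N. Pads are 19 mm wide; open, the fingers measure 130 mm over their backs; the gripper's body (78 mm by 193 mm) begins 47 mm behind the grasp point.
Start: joints at [-48.81, 20.546, 0.682, 0, -70.136, -16.507], TCP at [0.282, -0.613, 0.227] pointing down, gripper open.
Joint ranges: [-176.03, 176.03], [-82.01, 121.73], [-58.28, 71.71], [-173.87, 95.51], [-174.79, -0.11], [-173.66, 173.66]. Speed limits (degrees/s): [136.94, 136.94, 172.46, 180, 180, 180].

### API

Orientations are given as a 3x3 rotation matrix whose columns are the frame's x, y, z axes.
In Python, from rig import robot gives the robot as it stands. Calls block until the motion is done:
- robot.goto(position, orientation): joint-space move of the TCP to a pose.
- robot.servo_line(position, ori=None, speed=0.15): straight line of the TCP; ori=None keeps the orientation; speed is the mean speed in m/s.
- robot.movej(angles): joint-space move.
- robot.move_gripper(opening): opening from 0.0 (shut) to 1.0 (fully open); the grip force is fixed at half the most; returns when the fingers have stopped.
- robot.dwell(seconds).
- robot.ik(position, orientation): joint angles nearest the present ones, or None.
- robot.grab_frame(name): name is "scene" or "top" or "wrist"; returns (picture, depth): 400x640x3 uint8, red, green, blue; 400x640 float32, m along the optical axis (not along the pixel's ray), 0 where there is no reading.
- robot.camera_info(name): a dict with "vfov" (degrees; the focal length in pixels is half the picture's height over the tangent of half this angle, whatever the lens; pixels are square), "cx", "cy" (the principal point, pixels), "k1" (the pictures are not rectified: a ray, as slopes to the right and down, at radius r is drawn at 1 + k1 r^2 times it, then the intrinsics apply), "view" (4x4, takes a point from world to camera coordinates); the wrist camera has in their place "T_tool_cam" (4x4, takes a point from camera to tool coordinates, whose origin is the TCP and whose axes are the flange's). Camera axes: x right, y down, z forward; pixel columns grow to the right and rows downward; lengths in m; the calibration is good to about 2 mm. A picture is of the moment at which its call begins: read the wrist's pose just before it. camera_info takes no time and is no camera call.
A pose or a line that the arm cannot do raises robot.Unreachable and nothing moves.
- robot.job_done(): hands the job in, once; it reports no verdict.
Readings, each from a call of its own:
- robot.read_t(): time.
- robot.read_qpos(): joint angles.
- robot.read_qvel(): joint speeds.
- robot.read_effort(): joint torques, N m.
- robot.read_position(): TCP position.
- robot.read_tcp_rot(): TCP orientation.
- robot.read_force(): force on the tool from outside, world axes, zero at the start.
- robot.read_ft_torque(): the same for the moment, N m.
- robot.read_grip_width(): opening from 0.0 (shut) to 1.0 (fully open).
Only numpy, scipy, OpenCV 4.12 (cv2) and the standard library are available. Lean on these libraries where they do the work, as an engineer would, in place of code of your own. Each camera call takes 0.05 s, during which the arm holds its last target. There are 200 camera calls.

## Working session

There is one attempt and no reset: what is moved stays moved. The work goes in short steps, each a Python script; the robot and the scene stay as the last script left them, time stands still between calls to the robot, and variables do not carry over. Pictures are saved under pics/ and viewed, about 8 in all and at most 12, crops included, and the job is handed in when it is done.

```bash
ls; mkdir -p pics; python3 - <<'E'
from rig import robot
import cv2,numpy as np
for n in ["top","scene"]:
    p,d=robot.grab_frame(n); cv2.imwrite(f"pics/{n}0.png",p[:,:,::-1]); np.savez(f"pics/{n}0.npz",p=p,d=d)
    print(n,robot.camera_info(n))
print(robot.camera_info("wrist"),robot.read_t())
E
```

```text
pics
top {'vfov': 56.76746482600725, 'cx': 314.7986074531796, 'cy': 195.47624787610025, 'k1': 0.0103487289720813, 'view': array([[-0.0145999 , -0.99984785, -0.00954616, -0.09849245],
       [-0.99602977,  0.0153813 , -0.08768192,  0.50671137],
       [ 0.08781541,  0.00822811, -0.99610278,  0.92316586],
       [ 0.        ,  0.        ,  0.        ,  1.        ]])}
scene {'vfov': 49.167430730628524, 'cx': 317.40869051009025, 'cy': 193.3672756333922, 'k1': -0.09040315309432041, 'view': array([[-0.57318489, -0.81905796,  0.0245589 ,  0.18790877],
       [-0.366903  ,  0.22973311, -0.901446  ,  0.23800077],
       [ 0.73269453, -0.52570596, -0.43219437,  0.84479536],
       [ 0.        ,  0.        ,  0.        ,  1.        ]])}
{'vfov': 58.044446706406895, 'cx': 315.0268245214526, 'cy': 200.40558067175203, 'k1': -0.07290113158993043, 'T_tool_cam': array([[-8.98722649e-05, -9.68027524e-01, -2.50843983e-01,
         6.84779585e-02],
       [ 9.99999324e-01, -3.77895799e-04,  1.10005162e-03,
         1.01419101e-03],
       [-1.15967313e-03, -2.50843715e-01,  9.68026903e-01,
        -1.58363733e-01],
       [ 0.00000000e+00,  0.00000000e+00,  0.00000000e+00,
         1.00000000e+00]])} 0.1
```

View pics/top0.png

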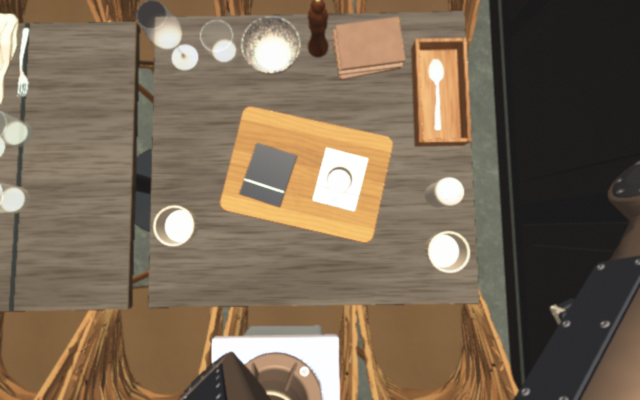

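View pics/scene0.png

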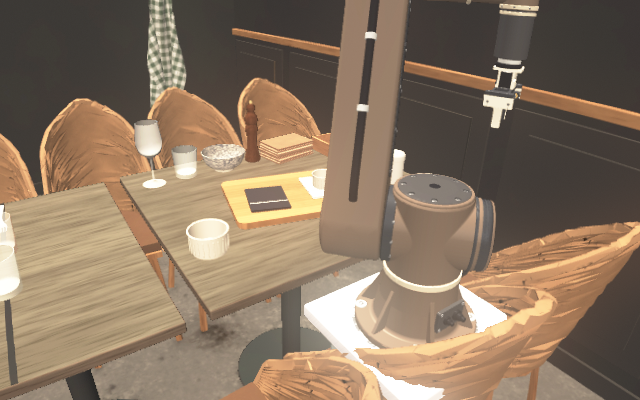

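The top view shows the board rotated about 14°. The slate is around (268,175), with its line near (263,186), and the marble and ramekin are around (341,179). The shaker is around (447,190). Next I'll measure the slate and board.

```bash
cat > h.py <<'E'
import numpy as np,cv2
def cam(info,p,T=None):
    f=200/np.tan(np.radians(info['vfov']/2))
    if T is None: T=np.linalg.inv(info['view'])
    return f,info['cx'],info['cy'],info['k1'],T
def px2w(c,uv,z):
    f,cx,cy,k1,T=c
    uv=np.atleast_2d(np.float64(uv)); d=(uv-[cx,cy])/f; s=d.copy()
    for _ in range(10): s=d/(1+k1*(s**2).sum(1,keepdims=True))
    r=np.c_[s,np.ones(len(s))]@T[:3,:3].T
    return (T[:3,3]+r*((z-T[2,3])/r[:,2:]))
def wristcam(robot):
    i=robot.camera_info("wrist"); M=np.eye(4); M[:3,:3]=robot.read_tcp_rot(); M[:3,3]=robot.read_position()
    return cam(i,None,M@i['T_tool_cam'])
def blob(mask,seed):
    mask=mask.astype(np.uint8); n,l=cv2.connectedComponents(mask)
    return (l==l[seed[1],seed[0]]).astype(np.uint8)
def rect(c,m,z):
    cs=max(cv2.findContours(m,cv2.RETR_EXTERNAL,cv2.CHAIN_APPROX_NONE)[0],key=cv2.contourArea)
    w=px2w(c,cs[:,0],z)[:,:2]
    (x,y),s,a=cv2.minAreaRect((w*1000).astype(np.float32))
    a=(a+45)%90-45   # x axis angle, nearest to world x
    return np.round([x,y,*s,a],1)
def report(c,p,ss,bs):
    h=cv2.cvtColor(p,cv2.COLOR_RGB2HSV); 
    v=h[...,2].astype(int); s=h[...,1]
    sl=cv2.morphologyEx(((v<100)&(s<90)).astype(np.uint8),cv2.MORPH_CLOSE,np.ones((9,9)))
    sm=blob(sl,ss); print("slate",rect(c,sm,.029))
    bm=blob((s>115)&(v>120),bs); print("board",rect(c,bm,.021))
    return sm,bm
E
python3 - <<'E'
from rig import robot
from h import *
z=np.load("pics/top0.npz"); c=cam(robot.camera_info("top"),None)
sm,bm=report(c,z['p'],(268,165),(310,150))
print(px2w(c,[(341,160),(447,190),(263,186),(340,176)],.029))
print(z['d'][170,268],robot.read_tcp_rot())
hsv=cv2.cvtColor(z['p'],cv2.COLOR_RGB2HSV)
mm=blob((hsv[...,1]<60)&(hsv[...,2]>150),(341,155)); print("marble",rect(c,mm,.029))
o=z['p'].copy();o[sm>0]=[255,0,0];o[bm>0]=[0,255,0];o[mm>0]=[0,0,255]
cv2.imwrite("pics/seg0.png",cv2.resize(o[90:260,200:480,::-1],None,fx=2.5,fy=2.5))
E
```

```text
slate [ 5.2210e+02  6.8300e+01  1.3171e+03  1.0155e+03 -7.0000e-01]
board [563.8 -85.4 400.9 280.9 -13.8]
[[ 0.59441058 -0.17436119  0.029     ]
 [ 0.51326293 -0.44009745  0.029     ]
 [ 0.53075118  0.02515663  0.029     ]
 [ 0.55326944 -0.17096768  0.029     ]]
0.94510573 [[-9.08673751e-01 -4.17506177e-01 -7.79200764e-04]
 [-4.17506870e-01  9.08672844e-01  1.29466557e-03]
 [ 1.67507700e-04  1.50175030e-03 -9.99998858e-01]]
marble [ 546.2 -170.3  113.2  142.7  -15.5]
```

View pics/seg0.png

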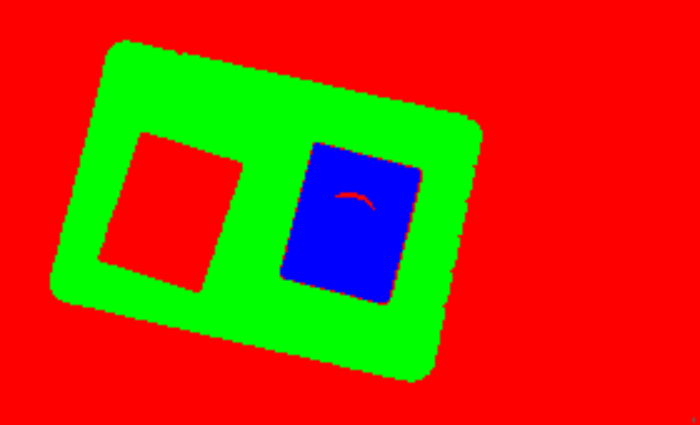

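```bash
cat >> h.py <<'E'
def report(c,p,bs,ss,out=None):
    h=cv2.cvtColor(p,cv2.COLOR_RGB2HSV); s,v=h[...,1].astype(int),h[...,2].astype(int)
    bm=blob((s>115)&(v>100),bs)
    sl=cv2.morphologyEx(((s<90)&(v<140)).astype(np.uint8),cv2.MORPH_CLOSE,np.ones((9,9)))
    sm=blob(sl,ss); print("slate",rect(c,sm,.029))
    if out:
        o=p.copy(); o[sm>0,0]=255; o[bm>0,1]=255; cv2.imwrite(out,o[:,:,::-1])
    return sm,bm
A=np.radians(-13.8); bx=np.array([np.cos(A),np.sin(A),0]); by=np.array([-np.sin(A),np.cos(A),0])
R=np.c_[-bx,by,[0,0,-1]]
E
python3 - <<'E'
from rig import robot
from h import *
z=np.load("pics/top0.npz"); c=cam(robot.camera_info("top"),None)
sm,bm=report(c,z['p'],(310,150),(268,165)); print(rect(c,bm,.021))
b=np.array([.5638,-.0854,0])
print(b)
cs=max(cv2.findContours(sm,0,1)[0],key=cv2.contourArea); m=cv2.moments(cs); ctr=px2w(c,(m['m10']/m['m00'],m['m01']/m['m00']),.029)[0]; print(ctr)
robot.goto(list(ctr*[1,1,0]+bx*.05+np.array([0,0,.24])),R)
robot.move_gripper(.6)
robot.dwell(.2)
cw=wristcam(robot); p,d=robot.grab_frame("wrist"); np.savez("pics/w1.npz",p=p,d=d)
cv2.imwrite("pics/w1.png",p[:,:,::-1]); print(robot.read_t(),robot.read_position(),robot.read_grip_width())
E
```

```text
slate [560.1  12.4 107.8 136.2 -19.1]
[563.8 -85.4 400.9 280.9 -13.8]
[ 0.5638 -0.0854  0.    ]
[0.55933103 0.0126467  0.029     ]
3.6083 [0.60786962 0.00071992 0.23998781] 0.595448073420081
```

View pics/w1.png

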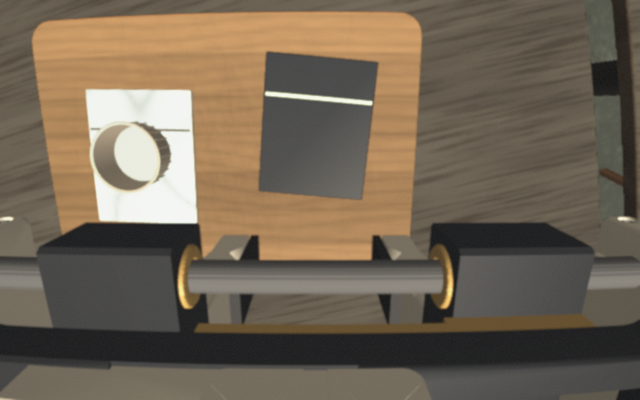

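The wrist view shows the board's near edge along row ~14. The slate corners are at (267,52), (378,62), (362,199) and (260,190), and the fingers sit behind the slate's back end. I'll measure in this picture, then push to 15 mm short of the target.

```bash
cat >> h.py <<'E'
def edge(c,p,cols):
    h=cv2.cvtColor(p,cv2.COLOR_RGB2HSV); w=(h[...,1]>115)&(h[...,2]>100)
    pts=[]
    for u in cols:
        r=np.where(w[:,u])[0]
        if len(r): pts.append((u,r[0]-.5))
    P=px2w(c,pts,.021)[:,:2]*1000
    l=cv2.fitLine(P.astype(np.float32),cv2.DIST_HUBER,0,.01,.01).ravel()
    n=np.array([l[1],-l[0]]); n*=np.sign(n[0]); return l[2:],n
def measure(c,p,ss,cols):
    sm,_=report(c,p,(10,10),ss)
    o,n=edge(c,p,cols)
    cs=max(cv2.findContours(sm,0,cv2.CHAIN_APPROX_NONE)[0],key=cv2.contourArea)
    B=cv2.boxPoints(cv2.minAreaRect((px2w(c,cs[:,0],.029)[:,:2]*1000).astype(np.float32)))
    e=np.sort((B-o)@n); t=np.array([-n[1],n[0]])
    print("edge angle",np.degrees(np.arctan2(n[1],n[0])),"front x",e[:2].mean(),"back x",e[2:].mean(),"corners",e,"centre",B.mean(0))
    return o,n,B
E
python3 - <<'E'
from rig import robot
from h import *
cw=wristcam(robot); p=np.load("pics/w1.npz")['p']
o,n,B=measure(cw,p,(310,150),range(80,380,5)); print(o,B)
E
```

```text
slate [561.1  13.4 109.2 139.1 -19. ]
edge angle -13.849025 front x 43.05618 back x 181.55632 corners [ 38.176914  47.935444 176.67706  186.43558 ] centre [561.0836    13.427123]
[430.7295  -46.14084] [[477.58286  -15.583187]
 [609.0816   -60.80341 ]
 [644.58435   42.437435]
 [513.08563   87.65765 ]]
```

```bash
cat >> h.py <<'E'
E0=np.array([430.73,-46.14])/1e3; n=np.array([np.cos(np.radians(-13.85)),np.sin(np.radians(-13.85))]); t=np.array([-n[1],n[0]])
S=float((np.array([.5611,.0134])-E0)@t)
R=np.c_[np.r_[-n,0],np.r_[t,0],[0,0,-1.]]
def P(e,z,s=0): return list(np.r_[E0+n*e+t*(S+s),z])
E
python3 - <<'E'
from rig import robot
from h import *
robot.goto(P(.212,.12),R); robot.servo_line(P(.212,.045)); robot.servo_line(P(.212,.0245),speed=.04)
print(robot.read_position(),robot.read_force())
for e in (.19,.165,.14,.1245):
    robot.servo_line(P(e,.0245),speed=.04); print(e,robot.read_force().round(1) if hasattr(robot.read_force(),'round') else robot.read_force())
robot.servo_line(P(.15,.0245),speed=.1); robot.servo_line(P(.165,.235),speed=.15); robot.dwell(.2)
cw=wristcam(robot); p,d=robot.grab_frame("wrist"); cv2.imwrite("pics/w2.png",p[:,:,::-1]); np.savez("pics/w2.npz",p=p,T=cw[4])
print(robot.read_t(),robot.read_position())
E
```

```text
[ 0.65785093 -0.01049909  0.02427823] [ 0.05744522  0.13080062 -0.12392999]
0.19 [-0.6  0.2 -0.7]
0.165 [ 0.6  0.  -0. ]
0.14 [ 0.5 -0.2  0. ]
0.1245 [ 0.9 -0.4  0.5]
10.5 [0.612119   0.00076509 0.23451879]
```

View pics/w2.png

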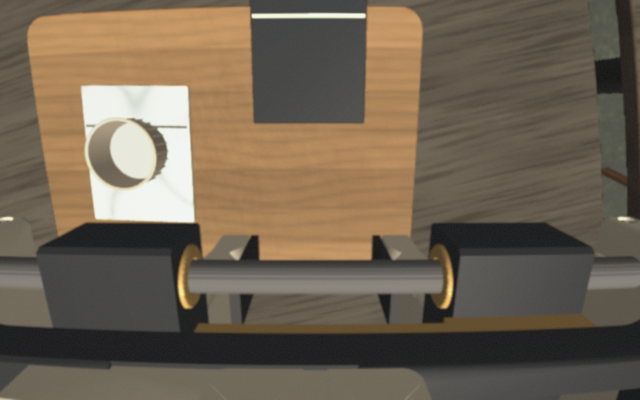

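The slate is now square. Its back corners are at (254,123) and (365,123), and its line is at row ~16, just inside the board edge. I'll measure the back edge from its boundary pixels.

```bash
cat > m.py <<'E'
from h import *
def back(c,p,cols,r0):
    h=cv2.cvtColor(p,cv2.COLOR_RGB2HSV); w=(h[...,1]>115)&(h[...,2]>100)
    pts=[(u,r0+np.argmax(w[r0:,u])-.5) for u in cols]
    X=px2w(c,pts,.029)[:,:2]
    l=cv2.fitLine((X*1000).astype(np.float32),cv2.DIST_HUBER,0,.01,.01).ravel()
    q=np.array([l[1],-l[0]]); q*=np.sign(q[0])
    print("back e",((X-E0)@n).mean()*1000,"ang",np.degrees(np.arctan2(q[1],q[0]))+13.85)
    o,m=edge(c,p,[*range(80,240,5),*range(375,395,5)]); print("edge e",(o/1000-E0)@n*1000,np.degrees(np.arctan2(m[1],m[0])))
E
python3 - <<'E'
from rig import robot
from m import *
z=np.load("pics/w2.npz"); back(cam(robot.camera_info("wrist"),None,z['T']),z['p'],range(262,358,4),60)
E
```

```text
back e 111.0043395687436 ang -0.041815758
edge e -0.057209390625190086 -13.700209
```

```bash
python3 - <<'E'
from rig import robot
from m import *
robot.servo_line(P(.15,.05),speed=.15); robot.servo_line(P(.145,.0245),speed=.05); robot.servo_line(P(.128,.0245),speed=.05)
robot.servo_line(P(.1132,.0245),speed=.02); print(robot.read_position(),robot.read_force())
robot.servo_line(P(.15,.0245),speed=.1); robot.servo_line(P(.16,.235),speed=.15); robot.dwell(.2)
cw=wristcam(robot); p,d=robot.grab_frame("wrist"); cv2.imwrite("pics/w3.png",p[:,:,::-1]); np.savez("pics/w3.npz",p=p,T=cw[4])
back(cw,p,range(262,358,4),60)
q,_=robot.grab_frame("top"); cv2.imwrite("pics/top3.png",cv2.resize(q[60:280,140:500,::-1],None,fx=2,fy=2))
c=cam(robot.camera_info("top"),None); print(robot.read_t())
h=cv2.cvtColor(q,cv2.COLOR_RGB2HSV); print("marble",rect(c,blob((h[...,1]<60)&(h[...,2]>150),(341,155)),.029))
E
```

```text
[0.56177706 0.01316421 0.02447692] [ 0.5607569  -0.85380146 -0.17681369]
back e 101.09033726619789 ang -0.054184914
edge e 0.020086124990372975 -13.712128
16.3083
marble [ 546.  -170.4  112.9  142.   -15.4]
```

View pics/w3.png

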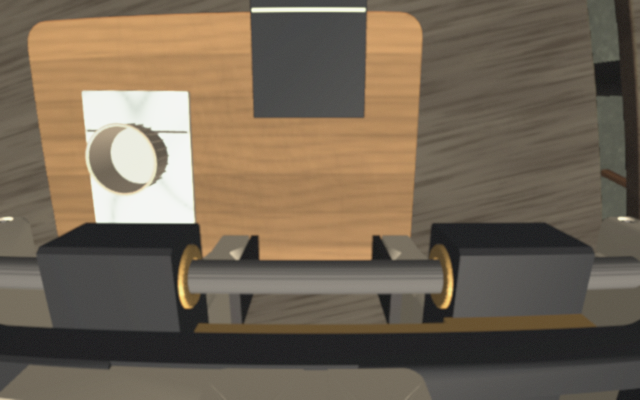

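View pics/top3.png

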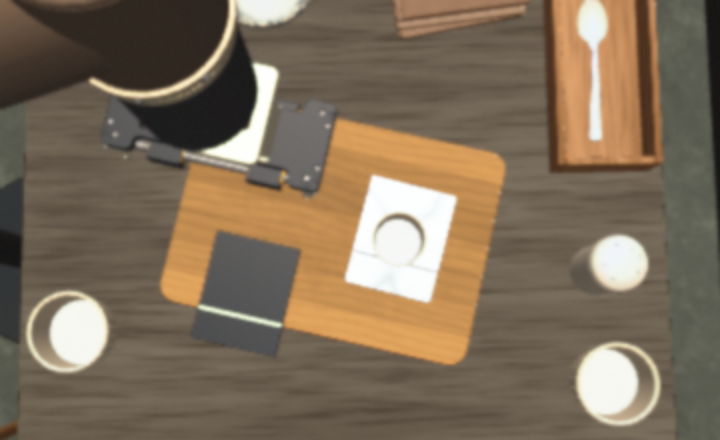

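The back end reads e = 101 mm, so the front sticks out about 39 mm and the slate is square. In the top view the line lies on the board edge, and the marble, ramekin and shaker look unmoved. The line's own position gives one quick cross-check before I hand in.

```bash
python3 - <<'E'
from rig import robot
from m import *
z=np.load("pics/w3.npz"); c=cam(robot.camera_info("wrist"),None,z['T'])
g=z['p'][:,262:358].sum(2).mean(1)[:40]; r=(np.arange(40)*np.clip(g-300,0,None)).sum()/np.clip(g-300,0,None).sum()
print(r,(px2w(c,(308,r),.029)[0,:2]-E0)@n*1000, robot.read_force())
robot.job_done(); print(robot.read_t())
E
```

```text
9.207523654633961 0.22854084463821284 [ 0.21193967  0.21806712 -0.96426419]
the job is handed in; nothing more can be done
the job is handed in; nothing more can be done
```

I pushed the slate towards the robot in two strokes, with both fingertips against its back end, then backed off, raised the arm and handed the job in. The robot's clock read 16.3 s at the last reading before hand-in, against the 38 s limit.

- **Overhang:** The slate's back end is 101.1 mm behind the board's near edge, so about 39 mm of slate sticks out. The pale line measured 0.2 mm from the edge, which implies about 40 mm. The two agree to about 1 mm, and both are inside the 33–47 mm window.
- **Squareness:** The slate's back end measured within about 0.2° of parallel to the board edge.
- **Marble, ramekin and shaker:** The marble measured within about 0.2 mm of its starting place. I checked the ramekin and shaker only by eye in the final pictures, where both looked unmoved and the ramekin upright.
- **Forces:** Wrist force readings taken between moves stayed at about 1 N. I didn't measure the slate's height or tilt, but it looked flat on the board in the last pictures.

No check failed. My first attempt to separate the slate from the board in the overhead picture missed it. I corrected that before moving the arm.

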